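# Raise the bench scanner to its next hole

### The arm

A 7-joint arm with a two-finger parallel gripper is mounted at the origin on the work surface. World frame = base frame: x ahead of the robot, y to its left, z up, the work surface at z = 0. Lengths are in m, angles in rad, forces in N, time in s.
With the tool pointing down it reaches from about 0.425 to 0.925 m from the base axis. Payload 6.8 kg.
Tool frame: the origin (TCP) lies on the centre line of the jaws, within the pads' length; the fingertips stand 8 mm ahead of it and the grasp point (between the pads) lies 11 mm behind it (bot.tips_ahead is the distance from the TCP to the fingertips, in m); z points along the fingers, y is the line along which they close (so a half turn about z gives the same grasp; the last joint's range is limited). The gripper opens to 85 mm and grips with 20 to 120 N. Pads are 22 mm wide; open, the fingers measure 114 mm over their backs; the gripper's body (76 mm by 85 mm) begins 54 mm behind the grasp point. The pads swing forward as they close: fully open they stand 13 mm farther back than shut.
Start: joints at [1.146, 0.477, 0.022, 1.555, -0.011, 1.109, -0.083], TCP at [0.21, -0.641, 0.239] pointing down, gripper open.
Joint ranges: [-2.96, 2.96], [-0.34, 2.1], [-1.41, 1.46], [0.24, 2.44], [-1.37, 4.51], [0.17, 1.92], [-2.96, 2.96]. Speed limits (rad/s): [2.39, 2.39, 3.14, 3.14, 3.14, 3.14, 3.14].

### API

Orientations are given as a unit quaternion [w, x, y, z].
In Python, from station import bot gives the robot as it stands.
- The arm moves only by the tool send_rows, never from a script. Its argument "deltas" is text: rows parted by semicolons, each of 4 numbers parted by spaces: the shift along the tool's x, y, z in m, then the turn about the tool's z in degrees. In form: x y z spin; .... A call has 1 to 5 rows; each row is the pose to reach, as a shift and turn from the pose commanded when the call began, along the tool's axes at that moment; what a row does not reach only later rows make up. A row lasts 1/10 s, in which the tool goes at most 50 mm and 8.59 degrees, less where a joint would pass 70% of its speed; a pose out of reach is approached as far as the arm can. A call with a gripper value outside its range is refused whole. "claw" is the opening, from 0 (shut) to 1 (fully open), set as the call begins (left out, the last holds). The fingers move at their own pace and stop on an object; "force" is the grip in N (left out, the last holds). Time passes only in rows, so rows that repeat a pose let the fingers close. It gives the time, the measured TCP pose, the force, the opening and the grip force at its end, in the units of the state.
- bot.get_obs(): the state, without advancing time (a new reading comes with each control period).
- bot.read_camera(name): name is "scene" or "top"; returns a dict with "img" (400x640x3 uint8, red, green, blue), "depth" (400x640 float32, m along the optical axis (not along the pixel's ray), 0 where there is no reading), "fx", "fy", "cx", "cy" (pixels), "dist_coeffs" ([k1, k2, p1, p2, k3] as OpenCV has them; the pictures are not rectified), "camera_from_world" (4x4, takes a point from world to camera coordinates). Camera axes: x right, y up, looking along -z (the intrinsics and any distortion apply to the point x, -y, -z); pixel columns grow to the right and rows downward; lengths in m; the calibration is good to about 2 mm. A picture is of the moment at which its call begins.
- bot.hand_in(): hands the job in; it is judged then, once.
Trained networks look in a picture, given as the dict that the camera call returned (one of the last four; its "shot" number tells which), for a name from the list of things; names that differ only in an ending like _2 or _b are one class to them, and where a whole thing is asked for, a point or a joint stands for the part that bears it (a point fixed in the world has none). Each returns a list of dicts, best first, with "confidence" (0 to 1); they miss things now and then, are a little off and sometimes report something else, mostly with a low value. They report only what shows in the picture. A call takes as long as a camera call. They do not tell look-alikes from the thing itself.
- bot.masks_of(picture, query): "mask" (400x640 bool, what is visible of it).
- bot.landmark_of(picture, query): "xyz" ([x, y, z] in m, in world coordinates, good to about 4 mm: a listed point, or the origin of a listed thing).
The state is a dict: "t": time; "q": joint angles; "joint_vel": joint speeds; "joint_torque": joint torques, N m; "eef_pos": TCP position; "tool_rot": TCP orientation; "contact_force": force on the tool from outside, world axes, zero at the start; "torque": the same for the moment, N m; "gripper_width": opening from 0.0 (shut) to 1.0 (fully open); "grasp_force": force on a finger pad.
Only numpy, scipy, OpenCV 4.12 (cv2) and the standard library are available. Lean on these libraries where they do the work, as an engineer would, in place of code of your own. Each camera call takes 0.05 s, during which the arm holds its last target. There are 200 camera calls.

### The job

The barcode scanner on its telescopic stand has been left between two heights, with its snap button hidden inside the sleeve. Take the flat grip on top, turn the post until its button lines up with the row of holes and draw it up gently until the button pops right through the top hole, without straining the button. Then press the post down with about 15 N to make sure it is caught and let go, without shoving the white racks, the tip box or the label roll that stand around it.

Things in the scene. Friction and masses are not known exactly. Their poses are not given: they have to be found in the camera images.
- stand: Scanner stand, screwed to the bench: grey foot plate 150 x 130 x 12 mm with a clamp collar (45 mm wide, to 24 mm up) that holds an upright aluminium sleeve, 33 mm outside, 28 mm bore, top about 163 mm up. Origin: under the foot's middle, on the sleeve's axis; z up; x points to the side with the row of three round 11 mm holes, 45 mm apart (centres about 40, 85, 130 mm up).
- top_hole (a point): Nominal place of the top hole: on the sleeve's outer face, 16.5 mm from the axis, 130 mm above the bench, axes as stand. The sleeve is clamped by eye: all its holes really stand up to 10 mm higher or lower than this (not measured by any pose), so the hole has to be felt. Sideways it is true.
- grip (a point): Middle of the flat black grip, 44 mm long (x), 18 mm thick (y: take it across this), from 22 mm below this point to 18 mm above, on top of the inner post. On the post's axis and turning with it; z up, x to the button's side. Always 137 mm above the button's centre. At the start 239 to 250 mm above the bench, turned up to 0.6 rad either way from the hole line. Under it: a round hub, 42 mm wide.
- post: Steel inner post, 26 mm thick, with hub, scanner (45 to 100 mm out on the -x side, lower than the grip's foot) and grip. Origin on its axis, 85 mm below the button's centre, axes as grip. 0.22 kg; sleeve friction about 3.6 N and 0.03 N m holds it anywhere: drawing up takes about 6 to 7 N, pushing down 2 N. Travel: grip point 220 to 284 mm above the bench; turn 0.75 rad either side.
- snap_button: Round-ended steel button, 8 mm thick, in the post. Origin at its tip, axes as grip. Tip 14 mm from the axis while it rubs in the sleeve (spring 6 N), 22 mm once popped through a hole. It pops only within about 1.5 mm of the hole's centre (turn within about 0.08 rad); then it locks the post both ways with 1 to 2 mm play. It must not carry over 25 N. If missed, lower the post and pass again.
- rack_near: white tube rack, 78 x 122 mm, 94 mm high over its caps, close beside the stand; loose. Origin under its middle.
- rack_white: white tube rack, 100 x 144 mm, 94 mm high; loose, to be left alone. Origin under its middle.
- tip_box: blue box of pipette tips, 120 x 85 mm, 60 mm high; loose, to be left alone. Origin under its middle.
- roll: roll of labels standing on end, 64 mm across, 38 mm high; loose, to be left alone. Origin under its middle.
Mind the look-alikes: they are no part of the job. Leave any red look-alike of the stand alone.

How it is judged:
On the way, in this order (a step that is already met when the one before it is completed fails the run):
1. the button has popped through the top hole (x of snap_button in the frame of grip above 0.0205 m and z of grip in the frame of stand between 0.252 and 0.282 m and contact force between snap_button and hole_lip below 7 N), for 0.2 s.
2. the caught post is pressed down, so that the button bears on the lower lip of the hole with more than 8.5 N (x of snap_button in the frame of grip above 0.0205 m and z of grip in the frame of stand between 0.252 and 0.282 m and contact force between snap_button and hole_lip above 8.5 N), for 0.02 s.
At the end, for the whole second after the job is handed in: The button stands out through the top hole (tip more than 20.5 mm from the post's axis, grip point 252 to 282 mm above the bench) and the stand is let go (x of snap_button in the frame of grip above 0.0205 m and z of grip in the frame of stand between 0.252 and 0.282 m and contact force between the fingers and stand below 0.1 N); the robot touches nothing.
It fails at once if the button carries more than 25 N (contact force between snap_button and stand above 25 N).
It fails at once if a white rack, the tip box or the roll of labels moved by more than 20 mm (distance of any of rack_near, rack_white, tip_box, roll from where it was at the start of the episode above 0.02 m).
It also fails if it takes over 53 s, if anything falls off the work surface, if the arm or the gripper's body presses on something with over 40 N, if the wrist force passes 120 N, or if a joint passes its speed limit or range.

## Working session

There is one attempt and no reset: what is moved stays moved. The work goes in short steps, Python scripts to look and compute and a tool call to move; the robot and the scene stay as the last step left them, time stands still between calls to the robot, and variables do not carry over. Pictures are saved under pics/ and viewed, at most 10 in all, crops included, and the job is handed in when it is done.

Besides the shell and the picture viewer there is one more tool, called as name(argument=value, ...) on one line, values as JSON. send_rows: Moves the arm, as the interface text tells. Its arguments: {"type":"object","properties":{"deltas":{"type":"string"},"claw":{"type":"number"},"force":{"type":"number"}},"required":["deltas"]}

```bash
mkdir -p pics
cat > h.py <<'E'
import numpy as np, cv2
from station import bot
def save(p,n,box=None,s=1):
    im=p["img"][:,:,::-1]
    if box: im=im[box[1]:box[3],box[0]:box[2]]
    cv2.imwrite(f"pics/{n}.png",cv2.resize(im,None,fx=s,fy=s,interpolation=cv2.INTER_CUBIC))
def proj(p,X):
    c=np.array(p["camera_from_world"])@np.r_[X,1]
    K=np.array([[p["fx"],0,p["cx"]],[0,p["fy"],p["cy"]],[0,0,1]],float)
    return cv2.projectPoints(np.array([[c[0],-c[1],-c[2]]],float),np.zeros(3),np.zeros(3),K,np.array(p["dist_coeffs"],float))[0].ravel()
def pts(p,m):
    v,u=np.nonzero(m&(p["depth"]>0)); d=p["depth"][v,u].astype(float)
    K=np.array([[p["fx"],0,p["cx"]],[0,p["fy"],p["cy"]],[0,0,1]],float)
    n=cv2.undistortPoints(np.c_[u,v].astype(float)[:,None],K,np.array(p["dist_coeffs"],float))[:,0]
    c=np.c_[n[:,0]*d,-n[:,1]*d,-d,np.ones(len(d))]
    return (c@np.linalg.inv(np.array(p["camera_from_world"])).T)[:,:3],u,v
E
python3 - <<'E'
from h import *
for cam in("scene","top"):
    p=bot.read_camera(cam); save(p,cam+"0")
    for q in("stand","top_hole","grip","post","snap_button","rack_near","rack_white","tip_box","roll"):
        for r in bot.landmark_of(p,q)[:3]:
            print(cam,q,np.round(r["xyz"],3),round(r["confidence"],2),proj(p,r["xyz"]).round())
o=bot.get_obs();print(o["eef_pos"],o["tool_rot"],o["t"],bot.tips_ahead)
E
```

```text
scene stand [ 0.561 -0.052  0.002] 0.96 [262. 250.]
scene stand [ 0.327 -0.111 -0.004] 0.9 [309. 197.]
scene stand [0.251 0.356 0.004] 0.85 [455. 276.]
scene top_hole [ 0.582 -0.055  0.129] 0.92 [249. 224.]
scene top_hole [0.43  0.171 0.132] 0.9 [361. 243.]
scene top_hole [0.264 0.353 0.128] 0.84 [467. 250.]
scene grip [0.25  0.353 0.221] 0.89 [484. 221.]
scene grip [ 0.189 -0.313  0.217] 0.88 [297.  91.]
scene grip [0.417 0.172 0.222] 0.82 [369. 215.]
scene post [0.467 0.402 0.002] 0.63 [421. 347.]
scene rack_near [0.662 0.073 0.   ] 0.56 [261. 305.]
scene rack_white [ 0.556 -0.412  0.002] 0.96 [191. 181.]
scene rack_white [ 0.473  0.402 -0.   ] 0.33 [419. 349.]
scene roll [ 0.527 -0.188 -0.   ] 0.69 [242. 216.]
top stand [ 0.254  0.359 -0.005] 0.89 [201. 272.]
top stand [ 0.566 -0.048  0.002] 0.88 [334. 168.]
top stand [ 0.417  0.174 -0.003] 0.73 [263. 216.]
top top_hole [0.265 0.346 0.13 ] 0.86 [190. 267.]
top top_hole [ 0.579 -0.054  0.132] 0.83 [339. 151.]
top top_hole [0.432 0.166 0.128] 0.79 [259. 204.]
top grip [0.415 0.172 0.22 ] 0.89 [251. 204.]
top grip [ 0.564 -0.045  0.242] 0.87 [338. 142.]
top grip [ 0.326 -0.105  0.222] 0.87 [365. 238.]
top post [0.414 0.169 0.002] 0.95 [265. 217.]
top post [ 0.563 -0.044  0.018] 0.72 [333. 167.]
top post [ 0.186 -0.312  0.001] 0.66 [426. 290.]
top rack_near [0.666 0.076 0.002] 0.77 [294. 138.]
top rack_white [ 0.562 -0.413 -0.002] 0.82 [449. 168.]
top tip_box [0.468 0.404 0.001] 0.77 [188. 201.]
top roll [ 0.529 -0.19  -0.   ] 0.83 [380. 179.]
[ 0.21029877 -0.64141913  0.23932157] [1.03683755e-05 9.87479923e-01 1.57744733e-01 1.63598894e-05] 1.0 0.008
```

View pics/scene0.png

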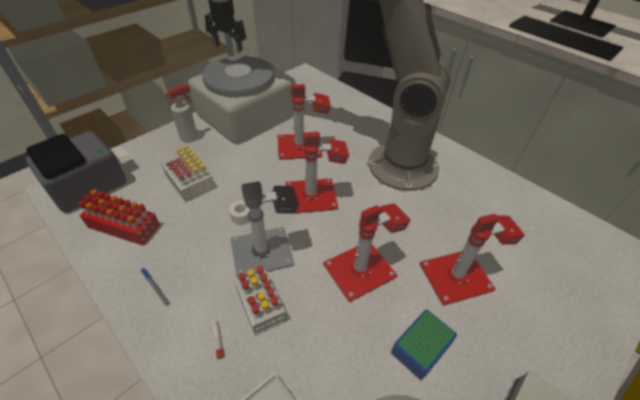

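View pics/top0.png

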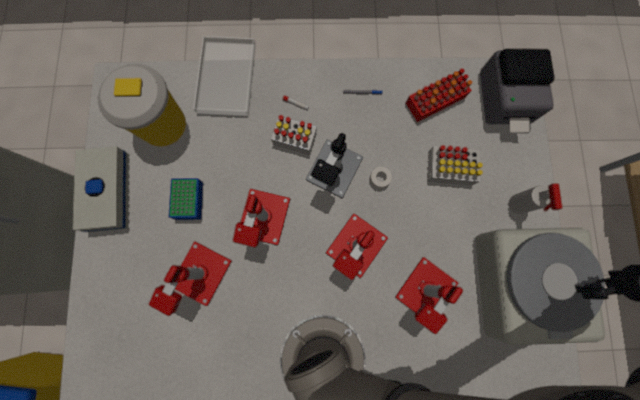

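Run:
```python
from h import *
p=bot.read_camera("top"); save(p,"crop1",(280,90,400,190),6)
m=np.zeros((400,640),bool); m[90:190,290:390]=1
P,u,v=pts(p,m)
k=(np.hypot(P[:,0]-.564,P[:,1]+.048)<.12)
for lo,hi in((.25,.29),(.19,.23),(.14,.19)):
    q=P[k&(P[:,2]>lo)&(P[:,2]<hi)]
    if len(q)>8:
        (c,s,a)=cv2.minAreaRect((q[:,:2]*1000).astype(np.float32)); print(lo,len(q),c,s,a,np.median(q,0),q.max(0),q.min(0))
for n in ("stand","grip"):
  for r in bot.masks_of(p,n):
    Q,_,_=pts(p,r["mask"]); print(n,r["confidence"],np.median(Q,0).round(3),len(Q))
```

```text
0.25 121 (564.5226440429688, -47.5409049987793) (18.083650588989258, 44.326148986816406) 62.13572692871094 [ 0.56242155 -0.04694178  0.25705188] [ 0.58423028 -0.03198053  0.26163873] [ 0.54354265 -0.062393    0.25060824]
0.19 722 (527.2478637695312, -27.578720092773438) (63.86989974975586, 118.31321716308594) 61.391441345214844 [ 0.50582214 -0.02078622  0.209625  ] [0.58236238 0.02610547 0.22978798] [ 0.4642722  -0.06790165  0.19077557]
0.14 33 (516.5531616210938, -43.16029739379883) (14.816520690917969, 96.79298400878906) 72.51048278808594 [ 0.55106839 -0.05255776  0.16090493] [ 0.56073867 -0.03075657  0.18926924] [ 0.46971938 -0.06396897  0.14113353]
stand 0.85 [ 0.313 -0.092  0.014] 2395
stand 0.84 [0.398 0.164 0.016] 2311
stand 0.83 [ 0.538 -0.04   0.015] 2096
stand 0.72 [0.232 0.355 0.015] 3028
stand 0.6 [ 0.184 -0.29   0.017] 2686
grip 0.87 [0.204 0.37  0.192] 1056
grip 0.75 [ 0.513 -0.027  0.211] 850
grip 0.67 [ 0.278 -0.077  0.192] 884
grip 0.62 [0.361 0.179 0.192] 971
grip 0.58 [ 0.151 -0.279  0.192] 1100
```

View pics/crop1.png

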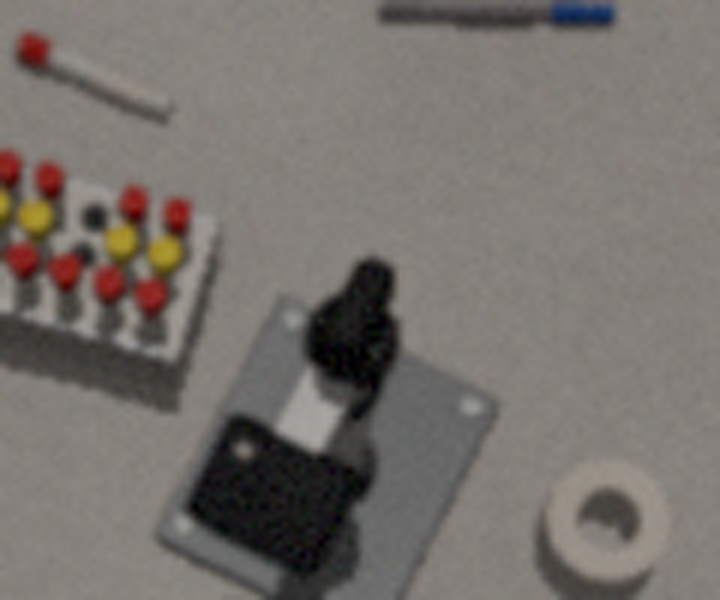

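The stand is the grey one: foot at top-view (334,168), black grip at (338,142). The others, at (263,216), (201,272), (357,245) and (430,290), are red look-alikes. The crop confirms a grey foot and a black grip, with rack_near to the left and the roll to the right. The grip fits 44 x 18 mm with its top near z = 0.26 and yaw about -28°. Next I need the foot's yaw, and the arm can start moving.

Run:
```python
from h import *
from scipy.optimize import minimize
p=bot.read_camera("top")
r=[r for r in bot.masks_of(p,"stand") if np.linalg.norm(np.median(pts(p,r["mask"])[0],0)[:2]-[.54,-.04])<.05][0]
P,u,v=pts(p,r["mask"]); q=P[(P[:,2]<.022)&(P[:,2]>.004)]
print(len(q),cv2.minAreaRect((q[:,:2]*1000).astype(np.float32)))
h=cv2.convexHull((q[:,:2]*1000).astype(np.float32))[:,0]
e=np.diff(np.r_[h,h[:1]],axis=0);l=np.hypot(*e.T)
for i in np.argsort(-l)[:6]: print(l[i].round(),np.degrees(np.arctan2(e[i,1],e[i,0])).round(1),h[i])
# rim bolts / plate corners by colour: pixels at z=12mm
for s in("scene",):
    p2=bot.read_camera(s); save(p2,"crop2",(215,165,305,275),5)
    r=[r for r in bot.masks_of(p2,"stand") if np.linalg.norm(np.median(pts(p2,r["mask"])[0],0)[:2]-[.55,-.05])<.06]
    if r:
        P,_,_=pts(p2,r[0]["mask"]); q=P[(P[:,2]<.022)&(P[:,2]>.004)]
        print(len(q),cv2.minAreaRect((q[:,:2]*1000).astype(np.float32)))
        s=P[(P[:,2]>.05)&(P[:,2]<.15)];print(s.mean(0))
```

```text
1070 ((564.074951171875, -47.48527526855469), (130.17391967773438, 150.9266357421875), 62.24983215332031)
111.0 152.2 [640.71533  -14.262302]
109.0 -27.1 [484.36002 -79.09066]
67.0 62.8 [625.4509  -92.90114]
52.0 -118.4 [503.33615   -2.074732]
28.0 -119.1 [516.9503   22.40682]
21.0 60.2 [ 608.08496  -123.725075]
1851 ((509.31036376953125, -98.54010009765625), (304.82037353515625, 178.0359649658203), 44.02838897705078)
[ 0.57326878 -0.03290808  0.1004045 ]
```

send_rows(deltas="0 0 -0.05 0; 0 0 -0.10 0; 0 0 -0.13 0; 0 0 -0.13 0", claw=1, force=20)

```text
t: 1.75
eef_pos: [0.2109, -0.6435, 0.3756]
tool_rot: [0.005, 0.987, 0.158, 0.001]
contact_force: [-0.0, -0.5, -0.2]
gripper_width: 0.996
grasp_force: 0.0
```

View pics/crop2.png

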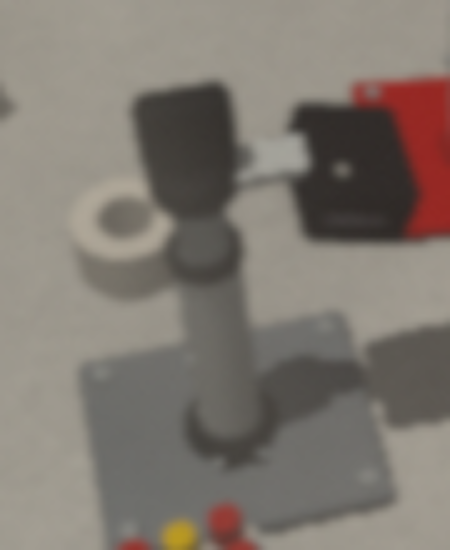

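The foot fits 151 x 130 mm, centred at (0.564, -0.0475) with yaw about -28°, the same as the grip's axis. So the post is already close to the hole line. Moving over it.

send_rows(deltas="0.035 -0.030 0 0; 0.070 -0.061 0 0; 0.104 -0.091 0 0; 0.139 -0.121 0 0; 0.174 -0.151 0 0")

```text
t: 2.25
eef_pos: [0.329, -0.4418, 0.3685]
tool_rot: [-0.0, 0.987, 0.158, -0.0]
contact_force: [0.2, -0.1, -0.3]
gripper_width: 1.0
grasp_force: 0.0
```

send_rows(deltas="0.035 -0.030 0 0; 0.070 -0.061 0 0; 0.104 -0.091 0 0; 0.139 -0.121 0 0; 0.174 -0.151 0 0")

```text
t: 2.75
eef_pos: [0.4472, -0.2442, 0.3687]
tool_rot: [-0.0, 0.987, 0.158, -0.0]
contact_force: [0.2, -1.6, -1.0]
gripper_width: 1.0
grasp_force: 0.0
```

send_rows(deltas="0.035 -0.030 0 8.5; 0.070 -0.061 0 17; 0.104 -0.091 0 25.5; 0.139 -0.121 0 34; 0.173 -0.152 0 42.5")

```text
t: 3.25
eef_pos: [0.5591, -0.0559, 0.3686]
tool_rot: [0.0, 0.984, -0.178, -0.0]
contact_force: [1.0, -0.0, -0.1]
gripper_width: 1.001
grasp_force: 0.0
```

send_rows(deltas="0 0 0 3.5; 0 0 0 3.5; 0 0 0 3.5; 0 0 0 3.5")

```text
t: 3.65
eef_pos: [0.5583, -0.0587, 0.3691]
tool_rot: [0.0, 0.979, -0.205, -0.0]
contact_force: [0.1, -0.7, -0.2]
gripper_width: 1.003
grasp_force: 0.0
```

```bash
cat > st.py <<'E'
from h import *
from scipy.spatial.transform import Rotation as R
o=bot.get_obs();w=o["tool_rot"];M=R.from_quat([w[1],w[2],w[3],w[0]]).as_matrix()
print(o["t"],np.round(o["eef_pos"],4),"yaw",np.degrees(np.arctan2(M[1,0],M[0,0])).round(2),"z",M[:,2].round(3))
d=M.T@(np.array([.5643,-.0475,0])-o["eef_pos"]);print("to axis, tool frame",d.round(4),o["contact_force"],o["torque"])
E
python3 st.py
```

```text
3.65 [ 0.5583 -0.0587  0.3691] yaw -23.69 z [-0.001 -0.001 -1.   ]
to axis, tool frame [ 0.0011 -0.0129  0.3691] [ 0.14324078 -0.73144419 -0.2114557 ] [-0.02823558 -0.03336292 -0.00710566]
```

send_rows(deltas="0.001 -0.013 0.02 4; 0.001 -0.013 0.05 4; 0.001 -0.013 0.08 4; 0.001 -0.013 0.085 4; 0.001 -0.013 0.085 4")

```text
t: 4.15
eef_pos: [0.5644, -0.0466, 0.284]
tool_rot: [0.0, 0.971, -0.239, -0.001]
contact_force: [0.8, 0.4, 0.6]
gripper_width: 0.999
grasp_force: 0.0
```

```bash
python3 st.py
```

```text
4.15 [ 0.5644 -0.0466  0.284 ] yaw -27.68 z [-0.002 -0.    -1.   ]
to axis, tool frame [0.0007 0.0005 0.284 ] [0.76886673 0.37471349 0.59622987] [ 0.02707962 -0.0155161   0.00464239]
```

send_rows(deltas="0.001 0 0.02 0; 0.001 0 0.04 0; 0.001 0 0.05 0; 0.001 0 0.05 0; 0.001 0 0.05 0")

```text
t: 4.65
eef_pos: [0.5666, -0.0463, 0.2357]
tool_rot: [-0.0, 0.971, -0.239, 0.001]
contact_force: [0.3, -0.1, 0.5]
gripper_width: 1.005
grasp_force: 0.0
```

send_rows(deltas="0 0 0 0; 0 0 0 0; 0 0 0 0; 0 0 0 0; 0 0 0 0", claw=0.35, force=20)

```text
t: 5.15
eef_pos: [0.5658, -0.0462, 0.2344]
tool_rot: [0.0, 0.971, -0.239, 0.0]
contact_force: [-0.5, -0.4, -0.6]
gripper_width: 0.351
grasp_force: 0.0
```

send_rows(deltas="0 0 0 0; 0 0 0 0; 0 0 0 0; 0 0 0 0; 0 0 0 0", claw=0.05, force=20)

```text
t: 5.65
eef_pos: [0.5646, -0.049, 0.234]
tool_rot: [0.002, 0.971, -0.24, -0.001]
contact_force: [-4.6, -6.8, 1.9]
gripper_width: 0.211
grasp_force: 27.3
```

```bash
python3 st.py;  python3 - <<'E'
from h import *
for cam in("top","scene"):
  p=bot.read_camera(cam); b=(280,90,400,190) if cam=="top" else (205,140,325,260)
  save(p,"g_"+cam,b,5)
  for q in ("grip","top_hole","stand"):
    print(cam,q,[np.round(r["xyz"],3) for r in bot.landmark_of(p,q) if abs(r["xyz"][0]-.564)<.05 and abs(r["xyz"][1]+.047)<.05])
E
```

```text
5.65 [ 0.5646 -0.049   0.234 ] yaw -27.76 z [-0.003 -0.003 -1.   ]
to axis, tool frame [-0.0007 -0.0021  0.2339] [-4.62263281 -6.82087082  1.93263083] [-1.06441968  0.53461075  0.04859253]
top grip [array([ 0.566, -0.047,  0.24 ]), array([ 0.568, -0.048,  0.019]), array([ 0.564, -0.05 ,  0.   ])]
top top_hole [array([ 0.58 , -0.055,  0.13 ])]
top stand [array([ 0.565, -0.053, -0.003])]
scene grip [array([ 0.564, -0.051,  0.241])]
scene top_hole [array([ 0.586, -0.059,  0.128])]
scene stand [array([ 0.561, -0.048,  0.001])]
```

View pics/g_scene.png

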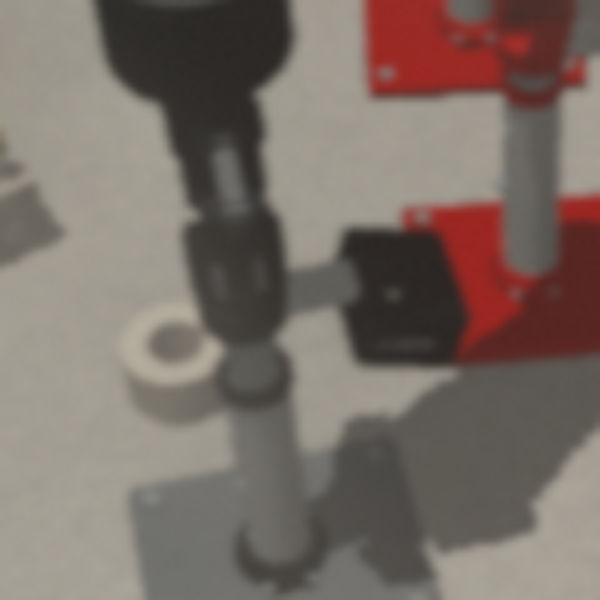

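send_rows(deltas="0 0.0025 0 0; 0 0.0025 -0.001 0; 0 0.0025 -0.002 0; 0 0.0025 -0.003 0; 0 0.0025 -0.004 0", claw=0, force=25)

```text
t: 6.55
eef_pos: [0.5645, -0.049, 0.238]
tool_rot: [0.0, 0.971, -0.239, -0.0]
contact_force: [2.1, -4.2, -7.3]
gripper_width: 0.208
grasp_force: 26.0
```

```bash
python3 st.py
```

```text
6.55 [ 0.5645 -0.049   0.238 ] yaw -27.65 z [-0.001 -0.001 -1.   ]
to axis, tool frame [-0.0009 -0.0015  0.238 ] [ 2.0891751  -4.24799718 -7.33180224] [-0.91825974 -0.57927514  0.0038753 ]
```

send_rows(deltas="0.001 0.0005 -0.0015 0; 0.001 0.0005 -0.003 0; 0.001 0.0005 -0.0045 0; 0.001 0.0005 -0.006 0; 0.001 0.0005 -0.007 0")

```text
t: 7.05
eef_pos: [0.5646, -0.049, 0.2452]
tool_rot: [0.0, 0.971, -0.239, -0.001]
contact_force: [-2.0, -1.0, -7.2]
gripper_width: 0.206
grasp_force: 26.0
```

send_rows(deltas="0 0 -0.0003 0; 0 0 -0.0006 0; 0 0 -0.0009 0; 0 0 -0.0012 0; 0 0 -0.0015 0")

```text
t: 7.55
eef_pos: [0.5646, -0.0491, 0.2464]
tool_rot: [0.0, 0.971, -0.239, -0.001]
contact_force: [-6.7, -0.5, -6.3]
gripper_width: 0.205
grasp_force: 26.1
```

send_rows(deltas="-0.0007 0.0004 -0.0003 0; -0.0007 0.0004 -0.0006 0; -0.0007 0.0004 -0.0009 0; -0.0007 0.0004 -0.0012 0; -0.0007 0.0004 -0.0015 0")

```text
t: 8.05
eef_pos: [0.5646, -0.0491, 0.2486]
tool_rot: [-0.0, 0.971, -0.239, 0.0]
contact_force: [-4.2, 0.1, -5.9]
gripper_width: 0.209
grasp_force: 26.3
```

send_rows(deltas="-0.0003 0.0003 -0.0003 0; -0.0003 0.0003 -0.0006 0; -0.0003 0.0003 -0.0009 0; -0.0003 0.0003 -0.0012 0; -0.0003 0.0003 -0.0015 0")

```text
t: 8.55
eef_pos: [0.5646, -0.0491, 0.2501]
tool_rot: [-0.0, 0.971, -0.239, 0.001]
contact_force: [-0.2, 2.0, -5.2]
gripper_width: 0.206
grasp_force: 26.4
```

send_rows(deltas="0 0 -0.0003 0; 0 0 -0.0006 0; 0 0 -0.0009 0; 0 0 -0.0012 0; 0 0 -0.0015 0")

```text
t: 9.05
eef_pos: [0.5646, -0.0491, 0.2518]
tool_rot: [-0.0, 0.971, -0.239, 0.001]
contact_force: [0.6, 3.1, -4.0]
gripper_width: 0.205
grasp_force: 26.5
```

send_rows(deltas="0 -0.0003 -0.0003 0; 0 -0.0003 -0.0006 0; 0 -0.0003 -0.0009 0; 0 -0.0003 -0.0012 0; 0 -0.0003 -0.0015 0")

```text
t: 9.55
eef_pos: [0.5646, -0.0492, 0.253]
tool_rot: [-0.0, 0.971, -0.239, 0.0]
contact_force: [0.7, 3.4, -1.8]
gripper_width: 0.208
grasp_force: 26.8
```

send_rows(deltas="0 0 0 0; 0 0 0 0")

```text
t: 9.75
eef_pos: [0.5645, -0.0491, 0.253]
tool_rot: [-0.0, 0.971, -0.239, 0.0]
contact_force: [2.4, 2.8, -0.4]
gripper_width: 0.209
grasp_force: 26.9
```

```bash
python3 st.py;  python3 - <<'E'
from h import *
for cam in("scene",):
  p=bot.read_camera(cam)
  for q in ("grip","snap_button","stand"):
    print(cam,q,[(np.round(r["xyz"],4),r["confidence"]) for r in bot.landmark_of(p,q) if abs(r["xyz"][0]-.564)<.05 and abs(r["xyz"][1]+.047)<.05])
E
```

```text
9.75 [ 0.5645 -0.0491  0.253 ] yaw -27.62 z [ 0.001 -0.    -1.   ]
to axis, tool frame [-0.0011 -0.0012  0.253 ] [ 2.39462226  2.83429275 -0.42937436] [ 0.54196621 -0.04664427  0.06602727]
scene grip [(array([ 0.5617, -0.0505,  0.2611]), 0.57)]
scene snap_button []
scene stand [(array([ 5.579e-01, -4.960e-02, -4.000e-04]), 0.96)]
```

send_rows(deltas="0 0 -0.0003 0; 0 0 -0.0006 0; 0 0 -0.0009 0; 0 0 -0.0012 0; 0 0 -0.0015 0")

```text
t: 10.45
eef_pos: [0.5645, -0.0491, 0.2539]
tool_rot: [-0.0, 0.971, -0.239, 0.0]
contact_force: [4.7, 3.6, -5.0]
gripper_width: 0.204
grasp_force: 26.4
```

send_rows(deltas="0.0002 -0.0005 -0.0003 0; 0.0002 -0.0005 -0.0006 0; 0.0002 -0.0005 -0.0009 0; 0.0002 -0.0005 -0.0012 0")

```text
t: 10.85
eef_pos: [0.5645, -0.0491, 0.2553]
tool_rot: [0.0, 0.971, -0.239, -0.0]
contact_force: [2.4, 2.6, -5.4]
gripper_width: 0.203
grasp_force: 26.3
```

send_rows(deltas="0 -0.0003 -0.0003 0; 0 -0.0003 -0.0006 0; 0 -0.0003 -0.0009 0; 0 -0.0003 -0.0012 0; 0 -0.0003 -0.0015 0")

```text
t: 11.35
eef_pos: [0.5645, -0.0491, 0.2569]
tool_rot: [0.0, 0.971, -0.239, -0.0]
contact_force: [1.3, -0.8, -5.4]
gripper_width: 0.201
grasp_force: 26.3
```

send_rows(deltas="0 0 -0.0003 0; 0 0 -0.0006 0; 0 0 -0.0009 0; 0 0 -0.0012 0; 0 0 -0.0015 0")

```text
t: 11.85
eef_pos: [0.5645, -0.0491, 0.2577]
tool_rot: [0.0, 0.971, -0.239, -0.0]
contact_force: [4.9, -2.1, -15.7]
gripper_width: 0.203
grasp_force: 25.0
```

Sharp rise to 15.7 N with the travel stalled: the button is caught at grip z of about 0.265. Easing off and checking.

send_rows(deltas="0 0 0.0004 0; 0 0 0.0008 0; 0 0 0.001 0; 0 0 0.001 0; 0 0 0.001 0")

```text
t: 12.35
eef_pos: [0.5646, -0.049, 0.2577]
tool_rot: [0.0, 0.971, -0.239, -0.0]
contact_force: [0.4, -4.2, -7.7]
gripper_width: 0.206
grasp_force: 26.0
```

```bash
python3 st.py;  python3 - <<'E'
from h import *
for cam in("scene","top"):
  p=bot.read_camera(cam)
  if cam=="scene": save(p,"pop",(205,140,325,260),5)
  for q in ("grip","snap_button"):
    print(cam,q,[(np.round(r["xyz"],4),r["confidence"]) for r in bot.landmark_of(p,q) if abs(r["xyz"][0]-.564)<.05 and abs(r["xyz"][1]+.047)<.05])
E
```

```text
12.35 [ 0.5646 -0.049   0.2577] yaw -27.65 z [-0.    -0.001 -1.   ]
to axis, tool frame [-0.0009 -0.0014  0.2577] [ 0.38688815 -4.20228048 -7.68641826] [-0.90633013 -0.11633074  0.05137584]
scene grip [(array([ 0.5624, -0.0494,  0.2661]), 0.62)]
scene snap_button []
top grip [(array([ 0.5644, -0.0477,  0.264 ]), 0.79)]
top snap_button []
```

View pics/pop.png

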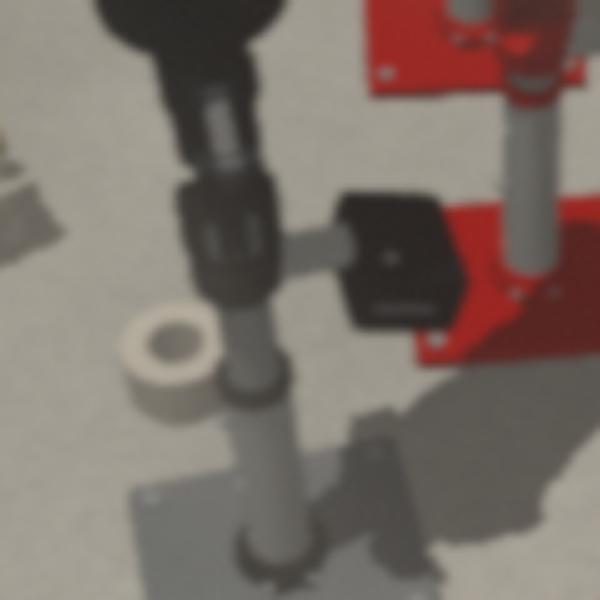

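The picture shows the post about 24 mm higher. The button is on the far side, so the check has to be by feel. First ease the load and hold, then press down in small steps.

send_rows(deltas="0 0.0003 0.0003 0; 0 0.0003 0.0006 0; 0 0.0003 0.001 0; 0 0.0003 0.001 0; 0 0.0003 0.001 0")

```text
t: 13.15
eef_pos: [0.5646, -0.049, 0.2571]
tool_rot: [0.0, 0.971, -0.239, 0.0]
contact_force: [-1.7, -4.9, -1.4]
gripper_width: 0.203
grasp_force: 26.9
```

send_rows(deltas="0 0 0.0003 0; 0 0 0.0006 0; 0 0 0.001 0; 0 0 0.001 0; 0 0 0.001 0")

```text
t: 13.65
eef_pos: [0.5646, -0.049, 0.2566]
tool_rot: [0.0, 0.971, -0.239, 0.0]
contact_force: [-3.7, -5.3, 1.1]
gripper_width: 0.207
grasp_force: 27.2
```

send_rows(deltas="0 0.0003 0.0003 0; 0 0.0003 0.0006 0; 0 0.0003 0.001 0; 0 0.0003 0.001 0; 0 0.0003 0.001 0")

```text
t: 14.15
eef_pos: [0.5646, -0.049, 0.2557]
tool_rot: [0.0, 0.971, -0.239, 0.0]
contact_force: [-4.2, -4.8, 1.4]
gripper_width: 0.207
grasp_force: 27.3
```

send_rows(deltas="0 0.0004 0.0003 0; 0 0.0004 0.0006 0; 0 0.0004 0.0008 0; 0 0.0004 0.0008 0; 0 0.0004 0.0008 0")

```text
t: 14.65
eef_pos: [0.5646, -0.0491, 0.254]
tool_rot: [-0.0, 0.971, -0.239, 0.0]
contact_force: [-2.2, -2.4, 1.7]
gripper_width: 0.206
grasp_force: 27.3
```

send_rows(deltas="0 0 0.0003 0; 0 0 0.0006 0; 0 0 0.0009 0; 0 0 0.0009 0; 0 0 0.0009 0")

```text
t: 15.15
eef_pos: [0.5646, -0.0491, 0.2531]
tool_rot: [-0.0, 0.971, -0.239, 0.0]
contact_force: [-1.1, 0.1, 5.5]
gripper_width: 0.206
grasp_force: 27.7
```

```bash
python3 st.py;  python3 - <<'E'
from h import *
for cam in("scene","top"):
  p=bot.read_camera(cam)
  for q in ("grip",):
    print(cam,q,[(np.round(r["xyz"],4),r["confidence"]) for r in bot.landmark_of(p,q) if abs(r["xyz"][0]-.564)<.05 and abs(r["xyz"][1]+.047)<.05])
  if cam=="top":
    r=[r for r in bot.masks_of(p,"stand") if np.linalg.norm(np.median(pts(p,r["mask"])[0],0)[:2]-[.54,-.04])<.05]
    P,_,_=pts(p,np.ones((400,640),bool))
    q=P[(np.hypot(P[:,0]-.564,P[:,1]+.0475)<.11)&(np.hypot(P[:,0]-.564,P[:,1]+.0475)>.045)&(P[:,2]>.19)&(P[:,2]<.24)&(P[:,0]<.55)]
    q=(q[:,:2]*1000).astype(np.float32); print(len(q),cv2.minAreaRect(q),np.degrees(np.arctan2(*(np.array([564.2,-47.5])-q.mean(0))[::-1])))
E
```

```text
15.15 [ 0.5646 -0.0491  0.2531] yaw -27.61 z [ 0.001  0.    -1.   ]
to axis, tool frame [-0.0011 -0.0011  0.2531] [-1.13887972  0.06819864  5.46400772] [-0.32061247  0.58935452 -0.01633752]
scene grip [(array([ 0.5626, -0.0491,  0.2616]), 0.89)]
top grip [(array([ 0.5646, -0.0483,  0.2565]), 0.85), (array([ 0.5668, -0.0478,  0.039 ]), 0.71)]
560 ((500.26617431640625, -14.214706420898438), (65.11481475830078, 57.15243148803711), 64.21956634521484) -26.780545230669716
```

send_rows(deltas="0 0 0.0003 0; 0 0 0.0006 0; 0 0 0.0008 0; 0 0 0.0008 0")

```text
t: 15.8
eef_pos: [0.5646, -0.0491, 0.2527]
tool_rot: [-0.0, 0.971, -0.239, 0.0]
contact_force: [-2.6, -0.1, 8.2]
gripper_width: 0.203
grasp_force: 28.2
```

send_rows(deltas="0 0 0.0003 0; 0 0 0.0006 0; 0 0 0.0008 0; 0 0 0.0008 0")

```text
t: 16.2
eef_pos: [0.5646, -0.0491, 0.2523]
tool_rot: [-0.0, 0.971, -0.239, 0.0]
contact_force: [-4.5, 0.3, 11.1]
gripper_width: 0.203
grasp_force: 28.6
```

send_rows(deltas="0 0 0.0004 0; 0 0 0.0008 0; 0 0 0.0012 0; 0 0 0.0012 0")

```text
t: 16.6
eef_pos: [0.5647, -0.0491, 0.2519]
tool_rot: [-0.0, 0.971, -0.239, 0.001]
contact_force: [-5.5, 0.0, 16.5]
gripper_width: 0.207
grasp_force: 29.4
```

Both lips have been felt: resistance up at TCP z 0.2577 and down at 0.2523, now pressing with 16 N. Easing off and letting go.

send_rows(deltas="0 0 -0.0008 0; 0 0 -0.0018 0; 0 0 -0.0026 0; 0 0 -0.0026 0; 0 0 -0.0026 0")

```text
t: 17.1
eef_pos: [0.5646, -0.0491, 0.2526]
tool_rot: [-0.0, 0.971, -0.239, 0.0]
contact_force: [-0.3, 1.0, 3.4]
gripper_width: 0.206
grasp_force: 27.5
```

send_rows(deltas="0 0 0 0; 0 0 0 0; 0 0 0 0; 0 0 0 0; 0 0 0 0", claw=0.8)

```text
t: 17.6
eef_pos: [0.5643, -0.0495, 0.2525]
tool_rot: [0.0, 0.971, -0.239, -0.0]
contact_force: [0.2, 1.0, 0.5]
gripper_width: 0.8
grasp_force: 0.0
```

send_rows(deltas="0 0 -0.02 0; 0 0 -0.06 0; 0 0 -0.10 0; 0 0 -0.12 0; 0 0 -0.12 0")

```text
t: 18.1
eef_pos: [0.5659, -0.0493, 0.3764]
tool_rot: [-0.001, 0.971, -0.239, 0.003]
contact_force: [0.6, 0.4, -0.4]
gripper_width: 0.802
grasp_force: 0.0
```

Run:
```python
from h import *
for cam in("scene","top"):
  p=bot.read_camera(cam); 
  if cam=="scene": save(p,"end",(205,140,325,260),5)
  for q in ("grip","snap_button","rack_near","roll","rack_white"):
    print(cam,q,[(np.round(r["xyz"],4),r["confidence"]) for r in bot.landmark_of(p,q) if np.hypot(r["xyz"][0]-.564,r["xyz"][1]+.047)<(.05 if q in("grip","snap_button") else .5)])
  P,_,_=pts(p,np.ones((400,640),bool)); q=P[(np.hypot(P[:,0]-.564,P[:,1]+.0475)<.03)&(P[:,2]>.22)&(P[:,2]<.3)]
  print(np.percentile(q[:,2],[50,80,95]))
```

```text
scene grip [(array([ 0.5619, -0.0494,  0.2623]), 0.92)]
scene snap_button []
scene rack_near [(array([ 0.6635,  0.0739, -0.0013]), 0.58)]
scene roll [(array([ 0.5234, -0.1882,  0.002 ]), 0.61)]
scene rack_white [(array([ 5.559e-01, -4.085e-01,  5.000e-04]), 0.91)]
[0.25005077 0.27216354 0.27590192]
top grip [(array([ 0.5621, -0.0467,  0.2575]), 0.88)]
top snap_button []
top rack_near [(array([0.6655, 0.0728, 0.0032]), 0.66)]
top roll []
top rack_white [(array([ 0.5637, -0.4114, -0.0031]), 0.89)]
[0.25465401 0.27578361 0.27787627]
```

View pics/end.png

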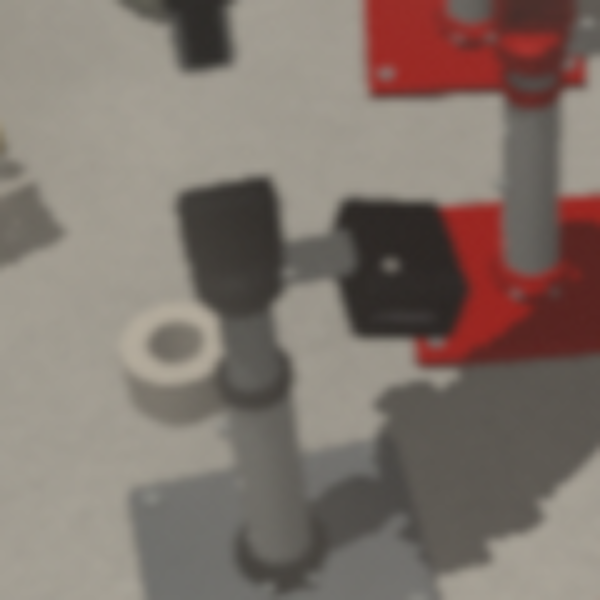

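The post stands at grip z of about 0.259, caught both ways. The fingers are clear and the racks and roll sit where they were. Handing in.

```bash
python3 -c "
from station import bot
print(bot.hand_in())"
```

```text
the job is handed in; nothing more can be done
None
```

The job is handed in, with no verdict returned: going by feel (the button couldn't be seen), it popped through the top hole and held against about 16 N pressed down, and the post is now let go at grip height about 0.259 m, with both racks still in place; the roll looks unmoved in the last picture and the tip box was not re-measured.

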